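Put the cleaned cassette away in the free bay and lock it in

ROBOT

A 6-joint arm with a two-finger parallel gripper is mounted at the origin on the work surface. World frame = base frame: x ahead of the robot, y to its left, z up, the work surface at z = 0. Lengths are in mm, angles in rad, forces in N, time in s.
With the tool pointing down it reaches from about 350 to 975 mm from the base axis. Payload 7.1 kg.
Tool frame: the origin (TCP) lies between the finger pads; the fingertips stand 19 mm ahead of it and the grasp point (between the pads) is the TCP (ctrl.tcp_to_tips is the distance from the TCP to the fingertips, in mm); z points along the fingers, y is the line along which they close (so a half turn about z gives the same grasp; the last joint's range is limited). The gripper opens to 88 mm and grips with 3 to 60 N. Pads are 20 mm wide; open, the fingers measure 115 mm over their backs; the gripper's body (75 mm by 178 mm) begins 61 mm behind the grasp point.
Start: joints at [-1.284, 0.423, 1.63, -0, 1.089, -0.019], TCP at [188.178, -595.982, 241.675] pointing down, gripper open.
Joint ranges: [-3, 3], [-0.9, 2.11], [0.09, 2.58], [-1.31, 4.45], [0.11, 2.69], [-2.54, 2.54]. Speed limits (rad/s): [2.39, 2.39, 3.01, 3.14, 3.14, 3.14].

INTERFACE

Orientations are given as a rotation vector (axis times angle).
In Python, from workcell import status, optics, ctrl gives the robot as it stands. The module is installed in compiled form; this text tells all that it offers.
- The arm moves only by the shell command python3 -m inch 'ROWS'. ROWS is JSON, a list that holds one entry, the list of rows, each a list of 7 numbers: the shift along the tool's x, y, z in mm, then the turn, a rotation vector about the tool's x, y, z in rad, then the opening in per cent of the stroke, from 0 (shut) to 100 (fully open). A call has 1 to 20 rows; each row is the pose to reach, as a shift and turn from the pose commanded when the call began, along the tool's axes at that moment; what a row does not reach only later rows make up. A row lasts 1/10 s, in which the tool goes at most 50 mm and 8.59 degrees, less where a joint would pass 70% of its speed; a pose out of reach is approached as far as the arm can. A call with a gripper value outside its range is refused whole. The fingers move at their own pace and stop on an object; the grip force is fixed at half the most. Time passes only in rows, so rows that repeat a pose let the fingers close. It gives the time, the measured TCP pose, the force, the opening and the grip force at its end, in the units of the state.
- status.get_obs(): the state, without advancing time (a new reading comes with each control period).
- optics.get_image(name): name is "side" or "top"; returns a dict with "frame" (420x560x3 uint8, red, green, blue), "fx", "fy", "cx", "cy" (pixels), "rvec" (rotation vector, rad) and "tvec" (3), from world to camera coordinates, as OpenCV has them. Camera axes: x right, y down, z forward; pixel columns grow to the right and rows downward; lengths in mm; the calibration is good to about 2 mm. A picture is of the moment at which its call begins. There is no depth.
- ctrl.close_job(): hands the job in; it is judged then, once.
The state is a dict: "t": time; "qpos": joint angles; "qvel": joint speeds; "joint_torque": joint torques, N m; "ee_pos": TCP position; "orientation": TCP orientation; "ft_force": force on the tool from outside, world axes, zero at the start; "moment": the same for the moment, N m; "width": finger opening in mm; "grasp_force": force on a finger pad.
Only numpy, scipy, OpenCV 4.12 (cv2) and the standard library are available. Lean on these libraries where they do the work, as an engineer would, in place of code of your own. Each camera call takes 0.05 s, during which the arm holds its last target. There are 200 camera calls.

TASK

Slide the cleaned bicycle cassette that lies loose on the bench, without lifting it, fully home into whichever of the rack's two bays is free, then swing that bay's steel bar down across the mouth and press it gently but firmly until it snaps past its sprung roller and rests in its catch. Leave the other bay's cassette where it is and its bar open, and do not disturb the other things on the bench.

Things in the scene. Friction and masses are not known exactly. Their poses are not given: they have to be found in the camera images.
- cassette: the loose cassette: a stepped stack of steel sprockets lying flat, widest down; 104 mm across from the bench to 12 mm height, then steps of 92 mm (to 19), 78 mm (to 26), 64 mm (to 32) and 50 mm (to the top at 38 mm); about 0.35 kg, and it slides on the bench. Origin: centre of its underside; z up
- stored: a second cassette, exactly alike, already home in one of the two bays (either one); origin: centre of its underside
- rack: fixed plywood rack, 316 (y) x 166 (x) x 45 mm high: two bays, open in front (-x), on top and below (bench floor); middle wall 48 mm, outer walls 14, back ledge 60. In front of the middle wall: steel catch post (36 high, 16 wide, reaches 19 forward) with a sprung roller each side (10 mm thick, 24.5 above the bench), saddles below. Origin: bench, mid front edge; x into bays, y left, z up
- bay_left (a point): middle of the left (+y) bay's mouth, on the bench, at rack (0, +84, 0) mm; axes as the rack's, x into the bay. The bay is 120 mm wide, 106 mm deep: a cassette against its back wall has its centre 54 mm behind the mouth
- bay_right (a point): middle of the right (-y) bay's mouth, on the bench, at rack (0, -84, 0) mm; axes as the rack's, x into the bay. The bay is 120 mm wide, 106 mm deep: a cassette against its back wall has its centre 54 mm behind the mouth
- bar_left (a joint): left bay's locking bar, rad: 0 = level across the mouth, in its catch; about 0.13 to 0.16 = only resting on the roller, NOT caught; 1.57 upright; more leans outward (end 2.1). Hinge axis along rack x at rack (-10, +151, 15) mm by the outer wall; the closed bar points to the rack's middle. Stiff hinge (0.15 N m): the bar stays where it is left
- bar_right (a joint): right bay's locking bar, rad: 0 = level across the mouth, in its catch; about 0.13 to 0.16 = only resting on the roller, NOT caught; 1.57 upright; more leans outward (end 2.1). Hinge axis along rack x at rack (-10, -151, 15) mm by the outer wall; the closed bar points to the rack's middle. Stiff hinge (0.15 N m): the bar stays where it is left
- bar_left_tip (a point): centre of the free end of the left bar (round steel, 12 mm thick, 131 mm from hinge to tip, 120 g). In its tip's last 20 mm of fall it must be pressed past the sprung roller: 5 to 10 N at the tip (more nearer the hinge), then it gives way and stops on the saddle, its centre 15 mm above the bench
- bar_right_tip (a point): centre of the free end of the right bar (round steel, 12 mm thick, 131 mm from hinge to tip, 120 g). In its tip's last 20 mm of fall it must be pressed past the sprung roller: 5 to 10 N at the tip (more nearer the hinge), then it gives way and stops on the saddle, its centre 15 mm above the bench
- spray_can: bystander: bare aluminium spray can, upright, 66 mm across, 190 mm tall; origin under its centre
- jar: bystander: amber glass jar standing on the rack's back ledge, 56 mm across, 70 mm tall; origin under its centre
- tin: bystander: low steel tin standing on the rack's back ledge, 52 mm across, 35 mm tall; origin under its centre
- wrench: bystander: steel wrench, 180 mm long, lying along its x axis; origin mid-length on the bench
- brush: bystander: brush, 180 mm long, lying along its x axis; origin mid-length on the bench
- mug: bystander: white mug, 80 mm across, 90 mm tall; origin under its centre
- bearing: bystander: dark steel bearing ring lying flat, 70 mm across, 16 mm tall; origin under its centre
Mind the look-alikes: they are no part of the job. What is shaped like the cassette but orange or yellow is not meant.

How it is judged:
By the outcome, as a careful person would: the job done as asked, in the order asked, and still so for the second after the job is handed in, with the robot touching nothing.
It also fails if it takes over 72 s, if anything falls off the work surface, if the arm or the gripper's body presses on something with over 40 N, if the wrist force passes 120 N, or if a joint passes its speed limit or range.

## Working session

There is one attempt and no reset: what is moved stays moved. The work goes in short steps, Python scripts to look and compute and a shell command to move; the robot and the scene stay as the last step left them, time stands still between calls to the robot, and variables do not carry over. Pictures are saved under pics/ and viewed, at most 10 in all, crops included, and the job is handed in when it is done.

```bash
mkdir -p pics
python3 - <<'E'
from workcell import status, optics, ctrl
import cv2,pickle
o=status.get_obs();print(o['t'],o['ee_pos'],o['orientation'],o['width'],ctrl.tcp_to_tips)
d={}
for n in("top","side"):
    i=optics.get_image(n);d[n]=i
    print(n,i['fx'],i['cx'],i['cy'],i['rvec'],i['tvec'])
    cv2.imwrite(f"pics/{n}0.png",cv2.resize(i['frame'][:,:,::-1],(800,600)))
pickle.dump(d,open('d0.pkl','wb'))
E
```

```text
0.0 [ 188.02215689 -595.4817104   240.90394338] [-3.10343627e+00 -4.78186642e-01  3.29075992e-04] 87.54250002663044 19.0
top 511.65716553767504 286.6607233020607 211.1911192391479 [ 2.16319797 -2.22623877  0.07974106] [  25.20555405  542.57682897 1387.70390848]
side 422.90778566481424 281.8996434276017 205.62099459774498 [ 0.6275477  -2.62648435  1.17757926] [ 499.44667555  201.79732452 1166.77199083]
```

View pics/top0.png

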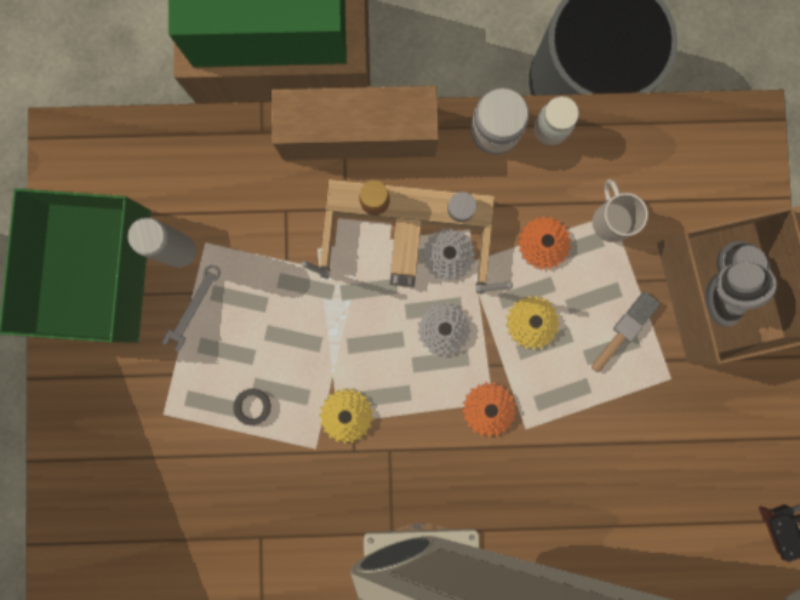

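View pics/side0.png

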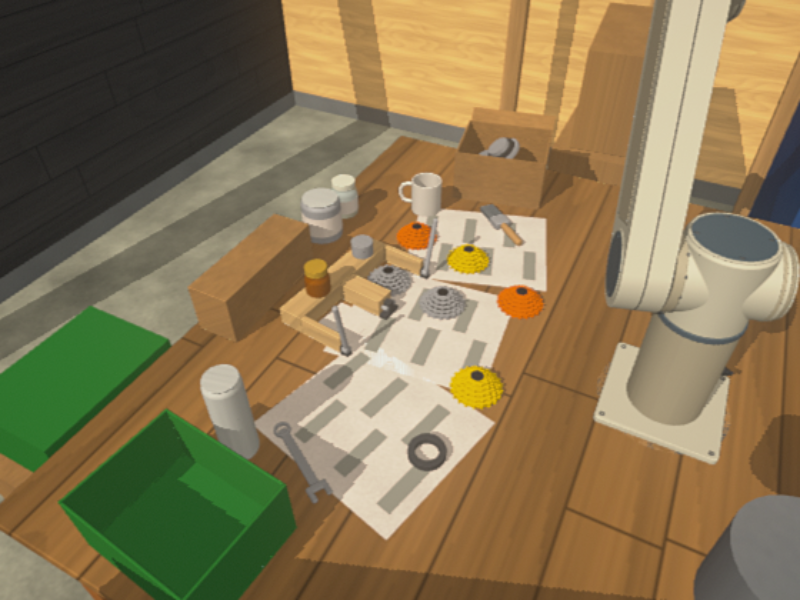

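The left bay (top view, mouth around px (360,280)) is free. The stored cassette is in the right bay at (450,253), and the loose grey one is at (445,330). Both bars stand open. I'll zoom in before picking points.

```bash
cat > h.py <<'E'
import numpy as np,cv2
def ray(i,u,v):
    R=cv2.Rodrigues(np.array(i['rvec']))[0];t=np.array(i['tvec'])
    d=R.T@np.array([(u-i['cx'])/i['fx'],(v-i['cy'])/i['fy'],1]);return -R.T@t,d/np.linalg.norm(d)
def plane(i,u,v,z):
    c,d=ray(i,u,v);return c+d*(z-c[2])/d[2]
def tri(a,pa,b,pb):
    c1,d1=ray(a,*pa);c2,d2=ray(b,*pb)
    s=np.linalg.lstsq(np.c_[d1,-d2],c2-c1,rcond=None)[0]
    p,q=c1+s[0]*d1,c2+s[1]*d2;return (p+q)/2,np.linalg.norm(p-q)
E
python3 - <<'E'
import pickle,cv2,numpy as np
d=pickle.load(open('d0.pkl','rb'))
a=d['top']['frame'][115:255,205:365,::-1]; b=d['side']['frame'][140:260,190:350,::-1]
A=cv2.resize(a,None,fx=5,fy=4.2857/1*1,interpolation=cv2.INTER_CUBIC)
cv2.imwrite('pics/ct.png',cv2.resize(a,(685,600),interpolation=cv2.INTER_CUBIC))
cv2.imwrite('pics/cs.png',cv2.resize(b,(800,600),interpolation=cv2.INTER_CUBIC))
E
```

```text
(no output)
```

View pics/ct.png

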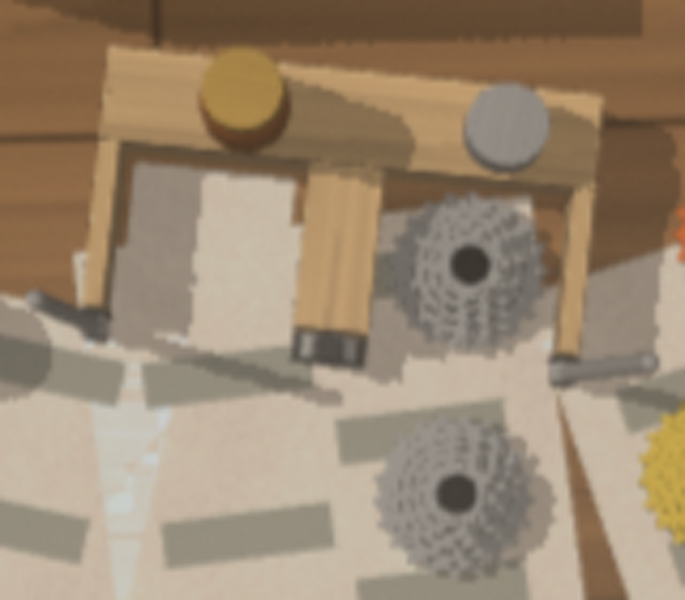

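View pics/cs.png

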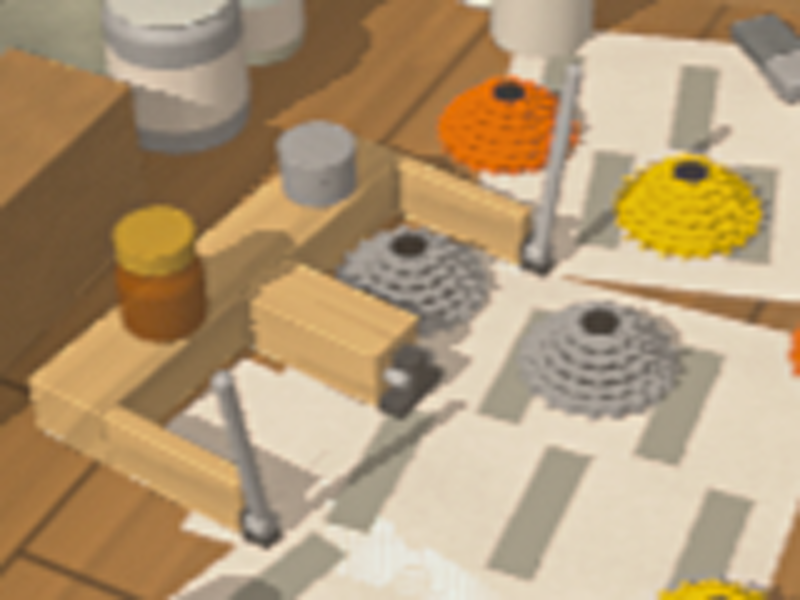

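Crop positions, measured in the 685x600 top crop and the 800x600 side crop:

| Point | Top crop | Side crop |
|---|---|---|
| Loose hub | (456,494) | (600,320) |
| Stored hub | (470,266) | (408,244) |
| Left bar tip | (38,300) | (222,378) |
| Left bar hinge | (95,325) | (262,525) |
| Mid-wall front corner, left | (297,328) | (380,348) |
| Mid-wall front corner, right | (367,333) | (418,318) |

Run:
```python
import pickle,numpy as np
from h import *
d=pickle.load(open('d0.pkl','rb'));T,S=d['top'],d['side']
t=lambda x,y:(205+x*160/685,115+y*140/600)
s=lambda x,y:(190+x/5,140+y/5)
P={'hub':((456,494),(600,320),38),'stored':((470,266),(408,244),38),'tipL':((38,300),(222,378),140),'hingeL':((95,325),(262,525),15),
'mwL':((297,330),(380,348),45),'mwR':((367,335),(418,318),45),'BL':((107,46),(32,380),45),'BR':((604,95),(395,148),45),'tipR':((648,362),(572,70),140),'hingeR':((565,370),(540,255),15)}
np.set_printoptions(precision=1,suppress=True)
R={}
for k,(a,b,z) in P.items():
    p,e=tri(T,t(*a),S,s(*b));R[k]=plane(T,*t(*a),z);print(k,p,round(e,1),R[k],plane(S,*s(*b),z))
v=R['BL']-R['BR'];yaw=np.arctan2(-v[0],v[1]);print('len',np.linalg.norm(v),'yaw',yaw)
v=R['hingeL']-R['hingeR'];print('h yaw',np.arctan2(-v[0],v[1]))
y=yaw;X=np.array([np.cos(y),np.sin(y),0]);Y=np.array([-np.sin(y),np.cos(y),0])
for nm,e in(('back',(R['BL']+R['BR'])/2-166*X),('mw',(R['mwL']+R['mwR'])/2),('stored',R['stored']-54*X+84*Y)):print(nm,e)
```

```text
hub [488.3 -55.7  37.6] 0.0 [488.3 -55.7  38. ] [488.2 -55.3  38. ]
stored [633.1 -69.   37. ] 1.3 [632.4 -69.2  38. ] [633.2 -67.7  38. ]
tipL [606.6 191.5 143.3] 1.4 [606.4 191.6 140. ] [609.4 188.8 140. ]
hingeL [604.4 172.1   9.2] 0.4 [604.  171.6  15. ] [601.  176.5  15. ]
mwL [593.9  41.6  49.3] 0.7 [594.1  41.5  45. ] [596.6  37.6  45. ]
mwR [590.5  -2.3  40.8] 1.0 [589.7  -2.4  45. ] [588.7   2.   45. ]
BL [777.5 156.6  41.4] 3.1 [778.1 157.   45. ] [773.2 159.1  45. ]
BR [ 722.1 -168.4   24. ] 43.6 [ 738.2 -157.3   45. ] [ 686.6 -149.1   45. ]
tipR [ 560.6 -164.5  139.9] 1.5 [ 559.9 -164.7  140. ] [ 561.3 -164.1  140. ]
hingeR [ 566.4 -130.9    6.6] 1.5 [ 566.4 -129.7   15. ] [ 561.5 -122.    15. ]
len 316.82043950705696 yaw -0.12623248537086829
h yaw -0.12385535480221824
back [593.4  20.7  45. ]
mw [591.9  19.6  45. ]
stored [589.4  20.9  38. ]
```

```bash
cat > go.py <<'E'
# usage: go.py X Y Z [w]: rack coords of tips (or world with w) -> tool-frame shift and z turn to align tool y with rack x
import sys,numpy as np,cv2
from workcell import status
o=status.get_obs();R=cv2.Rodrigues(np.array(o['orientation']))[0];p=np.array(o['ee_pos'])
a=-0.126;O=np.array([592.5,20.3,0]);X=np.array([np.cos(a),np.sin(a),0]);Y=np.array([-X[1],X[0],0])
Z=np.array([0,0,1.])
G=np.c_[Y,X,-Z]  # tool y along rack x, z down
if G[:,0]@np.cross(G[:,1],G[:,2])<0:G[:,0]*=-1
dr=cv2.Rodrigues(R.T@G)[0].ravel()
rk=np.array([(p-O)@X,(p-O)@Y,p[2]-19])
print('t',round(o['t'],2),'tips rack',rk.round(1),'F',np.round(o['ft_force'],1),'w',round(o['width'],1),'g',o['grasp_force'],'turn',dr.round(3))
if len(sys.argv)>3:
    x,y,z=map(float,sys.argv[1:4]);t=O+x*X+y*Y+(z+19)*Z
    print('shift',(R.T@(t-p)).round(1))
E
python3 go.py -94 -88.5 60;python3 go.py -94 -88.5 28.5
```

```text
t 0.1 tips rack [-323.8 -661.8  222. ] F [ 0.5 -0.4  0.8] w 87.8 g 0.0 turn [-1.000e-03 -1.000e-03 -1.139e+00]
shift [ 448.7 -424.2  162.6]
t 0.1 tips rack [-323.8 -661.8  222. ] F [ 0.5 -0.4  0.8] w 87.8 g 0.0 turn [-1.000e-03 -1.000e-03 -1.139e+00]
shift [ 448.7 -424.2  194.1]
```

```bash
python3 -m inch '[[[449,-424,100,0,0,-1.139,100],[449,-424,100,0,0,-1.139,100],[449,-424,100,0,0,-1.139,100],[449,-424,100,0,0,-1.139,100],[449,-424,100,0,0,-1.139,100],[449,-424,100,0,0,-1.139,100],[449,-424,100,0,0,-1.139,100],[449,-424,100,0,0,-1.139,100],[449,-424,100,0,0,-1.139,100],[449,-424,100,0,0,-1.139,100],[449,-424,100,0,0,-1.139,100],[449,-424,100,0,0,-1.139,100],[449,-424,100,0,0,-1.139,100],[449,-424,100,0,0,-1.139,100],[449,-424,100,0,0,-1.139,100],[449,-424,130,0,0,-1.139,100],[449,-424,150,0,0,-1.139,100],[449,-424,150,0,0,-1.139,100],[449,-424,150,0,0,-1.139,100],[449,-424,150,0,0,-1.139,100]]]'; python3 go.py -94 -88.5 28.5
python3 - <<'E'
from workcell import optics
import cv2
f=optics.get_image('side')['frame'][120:270,190:390,::-1]
cv2.imwrite('pics/g1.png',cv2.resize(f,(800,600)))
E
```

```text
t: 2.1
ee_pos: [489.1, -57.3, 92.7]
orientation: [2.357, 2.075, 0.001]
ft_force: [1.2, 0.2, -0.2]
width: 87.8
grasp_force: 0.0
t 2.1 tips rack [-92.8 -89.9  73.7] F [ 1.2  0.2 -0.2] w 87.8 g 0.0 turn [ 0.001  0.    -0.001]
shift [ 1.4 -1.3 45.2]
```

View pics/g1.png

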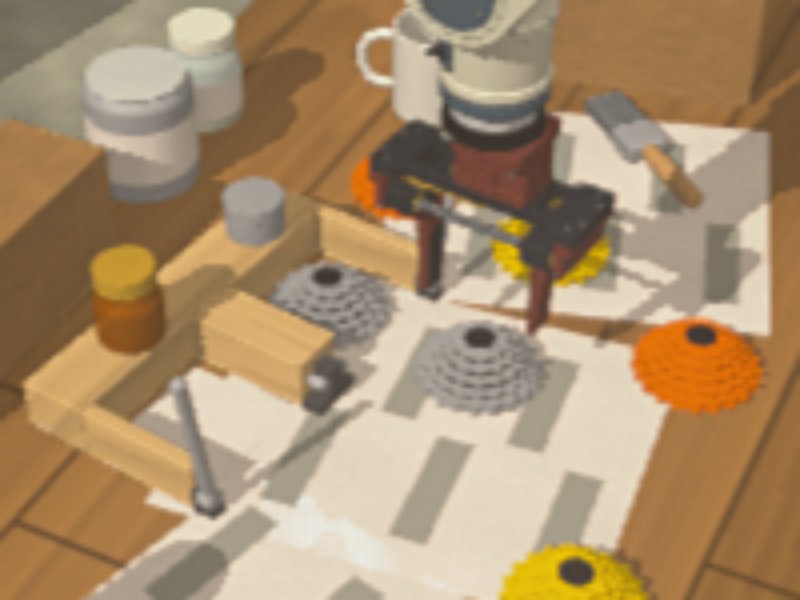

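The gripper is over the loose cassette (hub at crop (480,337)), with its fingers either side along the rack's x axis. Next I descend and grip.

```bash
python3 -m inch '[[[1.4,-1,45,0,0,0,100],[1.4,-1,45,0,0,0,100],[1.4,-1,45,0,0,0,100],[1.4,-1,45,0,0,0,100],[1.4,-1,45,0,0,0,40],[1.4,-1,45,0,0,0,40],[1.4,-1,45,0,0,0,40],[1.4,-1,45,0,0,0,40],[1.4,-1,45,0,0,0,40],[1.4,-1,45,0,0,0,40],[1.4,-1,45,0,0,0,40],[1.4,-1,45,0,0,0,40]]]'; python3 go.py -94 84 28.5
```

```text
t: 3.35
ee_pos: [488.8, -55.1, 47.5]
orientation: [2.356, 2.076, 0.002]
ft_force: [-0.3, -0.3, 8.1]
width: 62.5
grasp_force: 30.0
t 3.35 tips rack [-93.4 -87.8  28.5] F [-0.3 -0.3  8.1] w 62.5 g 30.002793967723846 turn [0.002 0.    0.   ]
shift [171.8  -0.6  -0. ]
```

```bash
python3 -m inch '[[[10,0,0,0,0,0,40],[25,0,0,0,0,0,40],[45,0,0,0,0,0,40],[65,0,0,0,0,0,40],[85,0,0,0,0,0,40],[105,0,0,0,0,0,40],[125,0,0,0,0,0,40],[145,0,0,0,0,0,40],[160,0,0,0,0,0,40],[168,0,0,0,0,0,40],[171.5,0,0,0,0,0,40],[171.5,0,0,0,0,0,40],[171.5,0,0,0,0,0,40]]]'; python3 go.py 15 84 28.5
python3 - <<'E'
from workcell import optics
import cv2
f=optics.get_image('side')['frame'][120:270,150:350,::-1]
cv2.imwrite('pics/g2.png',cv2.resize(f,(800,600)))
E
```

```text
t: 4.65
ee_pos: [510.1, 115.6, 47.5]
orientation: [2.356, 2.077, 0.002]
ft_force: [-0.7, 2.1, 6.8]
width: 62.7
grasp_force: 30.0
t 4.65 tips rack [-93.7  84.2  28.5] F [-0.7  2.1  6.8] w 62.7 g 30.001728236675262 turn [ 0.001 -0.001  0.   ]
shift [-3.000e-01  1.087e+02  1.000e-01]
```

View pics/g2.png

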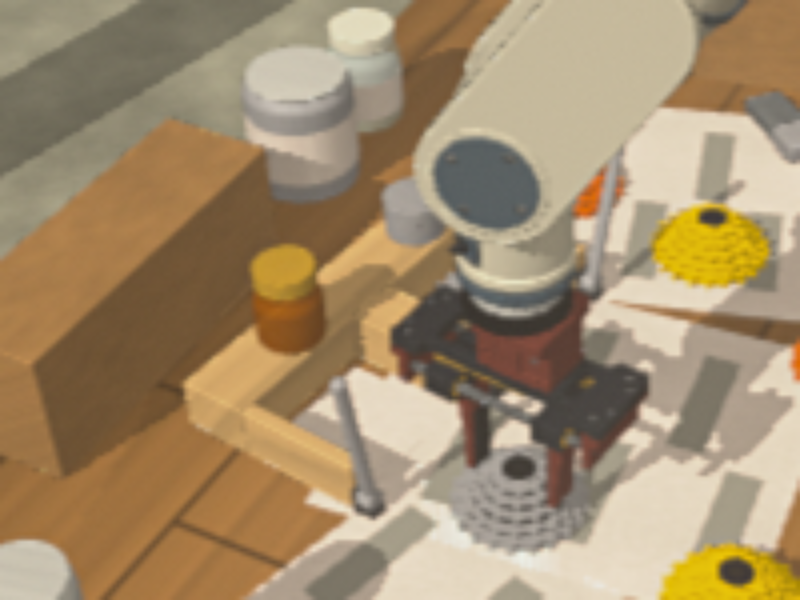

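The cassette is gripped in front of the free left bay (hub at crop (520,465)) and the bar is clear. I'll drag it most of the way in and stop short of the jar.

```bash
python3 -m inch '[[[0,10,0,0,0,0,40],[0,25,0,0,0,0,40],[0,40,0,0,0,0,40],[0,55,0,0,0,0,40],[0,70,0,0,0,0,40],[0,85,0,0,0,0,40],[0,97,0,0,0,0,40],[0,103,0,0,0,0,40],[0,103,0,0,0,0,40],[0,103,0,0,0,0,40]]]'; python3 go.py -65 84 8
```

```text
t: 5.7
ee_pos: [611.4, 102.1, 47.3]
orientation: [-2.357, -2.077, 0.001]
ft_force: [-1.6, 0.4, 7.1]
width: 62.9
grasp_force: 30.0
t 5.7 tips rack [ 8.4 83.6 28.3] F [-1.6  0.4  7.1] w 62.9 g 29.999519884586334 turn [-0.001  0.    -0.   ]
shift [  0.4 -73.4  20.3]
```

```bash
python3 -m inch '[[[0,0,0,0,0,0,90],[0,0,0,0,0,0,90],[0,0,0,0,0,0,90],[0,0,-5,0,0,0,90],[0,0,-25,0,0,0,90],[0,0,-28,0,0,0,90],[0,-40,-28,0,0,0,50],[0,-76,-28,0,0,0,0],[0,-76,-28,0,0,0,0],[0,-76,-28,0,0,0,0],[0,-76,-28,0,0,0,0],[0,-76,0,0,0,0,0],[0,-76,20,0,0,0,0],[0,-76,20,0,0,0,0],[0,-76,20,0,0,0,0]]]'; python3 go.py -11.5 84 8
```

```text
t: 7.2
ee_pos: [537.1, 111.7, 26.6]
orientation: [2.357, 2.077, 0.0]
ft_force: [0.9, -0.5, 0.4]
width: 10.1
grasp_force: 0.0
t 7.2 tips rack [-66.5  83.7   7.6] F [ 0.9 -0.5  0.4] w 10.1 g 0.0 turn [ 0.  0. -0.]
shift [ 0.3 55.  -0.4]
```

```bash
python3 -m inch '[[[0,0,0,0,0,0,0],[0,0,0,0,0,0,0],[0,5,0,0,0,0,0],[0,12,0,0,0,0,0],[0,20,0,0,0,0,0],[0,28,0,0,0,0,0],[0,35,0,0,0,0,0],[0,40,0,0,0,0,0],[0,45,0,0,0,0,0],[0,48,0,0,0,0,0],[0,50,0,0,0,0,0],[0,50,0,0,0,0,0]]]'; python3 go.py -11.5 84 8
```

```text
t: 8.4
ee_pos: [586.2, 105.5, 26.6]
orientation: [2.357, 2.077, 0.001]
ft_force: [-1.3, 0.1, -0.0]
width: 0.5
grasp_force: 0.5
t 8.4 tips rack [-17.   83.7   7.6] F [-1.3  0.1 -0. ] w 0.5 g 0.5498169735074043 turn [ 0. -0. -0.]
shift [ 0.3  5.5 -0.4]
```

```bash
python3 -m inch '[[[0,2,0,0,0,0,0],[0,4,0,0,0,0,0],[0,4,0,0,0,0,0]]]'; python3 -m inch '[[[0,1,0,0,0,0,0],[0,2,0,0,0,0,0],[0,2,0,0,0,0,0]]]';python3 -m inch '[[[0,1,0,0,0,0,0],[0,2,0,0,0,0,0],[0,2,0,0,0,0,0]]]'; python3 go.py
```

```text
t: 8.7
ee_pos: [590.2, 105.0, 26.7]
orientation: [2.357, 2.077, 0.001]
ft_force: [-1.6, 0.0, 0.6]
width: 0.4
grasp_force: 0.7
t: 9.0
ee_pos: [591.9, 104.7, 26.7]
orientation: [2.357, 2.077, 0.0]
ft_force: [-3.3, 1.1, -1.1]
width: 0.3
grasp_force: 0.9
t: 9.3
ee_pos: [594.0, 104.5, 26.7]
orientation: [2.357, 2.077, 0.0]
ft_force: [-2.1, -0.2, -0.5]
width: 0.4
grasp_force: 0.8
t 9.3 tips rack [-9.1 83.7  7.7] F [-2.1 -0.2 -0.5] w 0.4 g 0.8496283181011677 turn [ 0. -0. -0.]
```

```bash
python3 -m inch '[[[0,1,0,0,0,0,0],[0,1.5,0,0,0,0,0],[0,1.5,0,0,0,0,0]]]'; python3 -m inch '[[[0,1,0,0,0,0,0],[0,1.5,0,0,0,0,0],[0,1.5,0,0,0,0,0]]]'; python3 go.py
```

```text
t: 9.6
ee_pos: [595.4, 104.3, 26.7]
orientation: [2.357, 2.077, 0.0]
ft_force: [-3.1, -0.1, 0.4]
width: 0.5
grasp_force: 0.9
t: 9.9
ee_pos: [596.9, 104.1, 26.7]
orientation: [2.357, 2.077, 0.0]
ft_force: [-1.3, 0.3, 0.6]
width: 0.4
grasp_force: 0.9
t 9.9 tips rack [-6.2 83.7  7.7] F [-1.3  0.3  0.6] w 0.4 g 0.9041032567620277 turn [ 0. -0. -0.]
```

```bash
python3 -m inch '[[[0,1,0,0,0,0,0],[0,1.5,0,0,0,0,0],[0,1.5,0,0,0,0,0]]]'; python3 -m inch '[[[0,1,0,0,0,0,0],[0,1.5,0,0,0,0,0],[0,1.5,0,0,0,0,0]]]'; python3 go.py
python3 - <<'E'
from workcell import optics
import cv2
f=optics.get_image('side')['frame'][140:260,160:320,::-1]
cv2.imwrite('pics/g3.png',cv2.resize(f,(800,600)))
f=optics.get_image('top')['frame'][115:255,205:365,::-1]
cv2.imwrite('pics/g3t.png',cv2.resize(f,(685,600)))
E
```

```text
t: 10.2
ee_pos: [598.4, 103.9, 26.7]
orientation: [2.357, 2.077, 0.0]
ft_force: [-1.5, 0.0, 0.2]
width: 0.6
grasp_force: 0.9
t: 10.5
ee_pos: [599.5, 103.8, 26.6]
orientation: [-2.357, -2.077, 0.001]
ft_force: [-3.7, 0.1, 1.3]
width: 0.8
grasp_force: 1.8
t 10.5 tips rack [-3.6 83.7  7.6] F [-3.7  0.1  1.3] w 0.8 g 1.7796417698264122 turn [-0.001  0.    -0.   ]
```

View pics/g3.png

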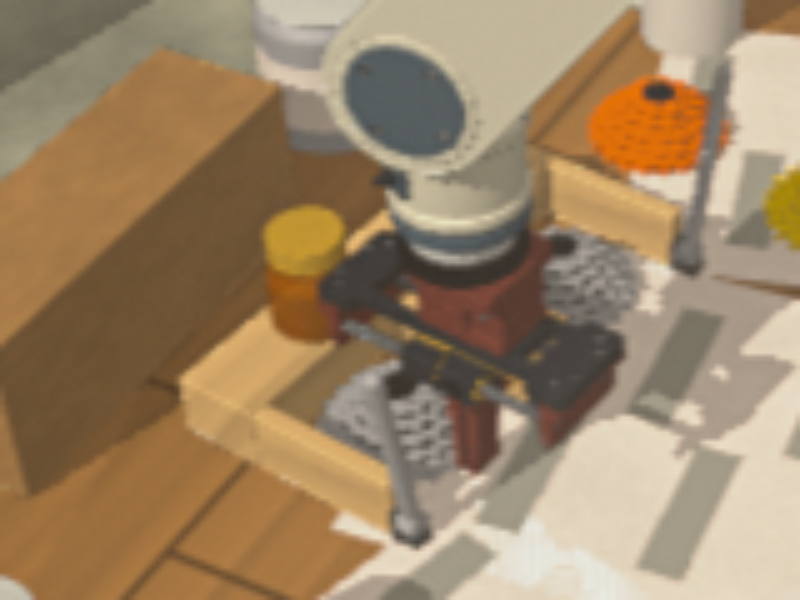

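The cassette is nearly home, but pushing force hasn't risen clearly. I'll keep pushing gently.

```bash
python3 -m inch '[[[0,1,0,0,0,0,0],[0,1.5,0,0,0,0,0],[0,1.5,0,0,0,0,0]]]'; python3 go.py
```

```text
t: 10.9
ee_pos: [599.7, 103.7, 26.5]
orientation: [-2.355, -2.076, 0.004]
ft_force: [-7.9, 2.0, 4.5]
width: 0.5
grasp_force: 4.0
t 10.9 tips rack [-3.4 83.6  7.5] F [-7.9  2.   4.5] w 0.5 g 3.954569399356842 turn [-0.003  0.    -0.   ]
```

```bash
python3 -m inch '[[[0,-10,0,0,0,0,0],[0,-35,0,0,0,0,0],[0,-35,-50,0,0,0,0],[0,-35,-100,0,0,0,0],[0,-35,-150,0,0,0,0],[0,-35,-165,0,0,0,0],[40,-35,-165,0,0,0,0],[80,-35,-165,0,0,0,0],[122,-9,-165,0,0,0,0],[122,-9,-165,0,0,0,0],[122,-9,-165,0,0,0,0],[122,-9,-120,0,0,0,0],[122,-9,-88,0,0,0,0],[122,-9,-88,0,0,0,0],[122,-9,-88,0,0,0,0]]]'; python3 go.py
python3 - <<'E'
from workcell import optics
import cv2
import numpy as np
a=optics.get_image('top')['frame'][115:255,205:365,::-1]; b=optics.get_image('side')['frame'][140:260,150:310,::-1]
cv2.imwrite('pics/g4.png',np.hstack([cv2.resize(a,(400,350),interpolation=2),cv2.resize(b,(400,350),interpolation=2)]))
E
```

```text
t: 12.4
ee_pos: [607.1, 224.7, 114.6]
orientation: [-2.358, -2.076, 0.002]
ft_force: [0.4, 0.2, 0.0]
width: 0.4
grasp_force: 0.0
t 12.4 tips rack [-11.2 204.6  95.6] F [0.4 0.2 0. ] w 0.4 g 0.0 turn [-0.001  0.001 -0.001]
```

View pics/g4.png

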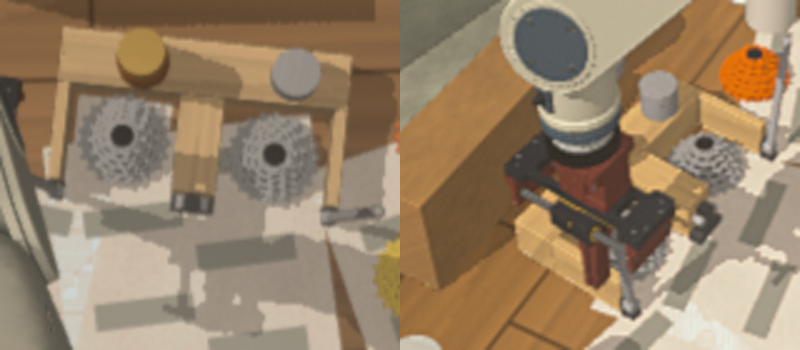

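The cassette is home in the left bay (top hub (122,136), level with the stored one at (275,153)), and nothing else moved. The finger now sits outside the left bar, so I'll swing the bar down along its arc.

```bash
python3 -m inch '[[[0,0,-24,0,0,0,0],[-10,0,-24,0,0,0,0],[-22,0,-24,0,0,0,0],[-37,0,-24,0,0,0,0],[-52,0,-23,0,0,0,0],[-66,0,-22,0,0,0,0],[-81,0,-18,0,0,0,0],[-95,0,-11,0,0,0,0],[-108,0,-2,0,0,0,0],[-119,0,8,0,0,0,0],[-126,0,17,0,0,0,0],[-132,0,25,0,0,0,0],[-137,0,35,0,0,0,0],[-141,0,44,0,0,0,0],[-145,0,53,0,0,0,0],[-145,0,53,0,0,0,0]]]'; python3 go.py
```

```text
t: 14.1
ee_pos: [588.4, 81.5, 60.1]
orientation: [-2.356, -2.076, 0.003]
ft_force: [-0.1, 0.6, 0.7]
width: 0.5
grasp_force: 0.0
t 14.1 tips rack [-11.8  60.2  41.1] F [-0.1  0.6  0.7] w 0.5 g 1.2781123359673074e-05 turn [-0.002  0.001 -0.   ]
```

```bash
python3 -m inch '[[[-1,0,2,0,0,0,0],[-2,0,4,0,0,0,0],[-2,0,6,0,0,0,0],[-2,0,6,0,0,0,0]]]'; python3 -m inch '[[[0,0,1,0,0,0,0],[0,0,2,0,0,0,0],[0,0,3,0,0,0,0]]]';  python3 -m inch '[[[0,0,1,0,0,0,0],[0,0,2,0,0,0,0],[0,0,3,0,0,0,0]]]'; python3 go.py
```

```text
t: 14.5
ee_pos: [589.3, 79.9, 55.8]
orientation: [2.356, 2.077, 0.0]
ft_force: [-0.1, 0.4, 0.5]
width: 0.7
grasp_force: 0.2
t: 14.8
ee_pos: [589.3, 79.9, 52.8]
orientation: [2.357, 2.077, 0.0]
ft_force: [-0.7, -0.4, 4.1]
width: 0.6
grasp_force: 1.5
t: 15.1
ee_pos: [589.5, 79.7, 50.5]
orientation: [2.356, 2.077, 0.0]
ft_force: [-1.3, -1.9, 10.7]
width: 0.7
grasp_force: 4.6
t 15.1 tips rack [-10.5  58.5  31.5] F [-1.3 -1.9 10.7] w 0.7 g 4.594050943851471 turn [0.001 0.    0.   ]
```

```bash
python3 -m inch '[[[0,0,1,0,0,0,0],[0,0,2,0,0,0,0],[0,0,3,0,0,0,0],[0,0,3,0,0,0,0]]]';  python3 -m inch '[[[0,0,1,0,0,0,0],[0,0,2,0,0,0,0],[0,0,3,0,0,0,0],[0,0,3,0,0,0,0]]]'; python3 -m inch '[[[0,0,1,0,0,0,0],[0,0,2,0,0,0,0],[0,0,3,0,0,0,0],[0,0,3,0,0,0,0]]]'; python3 go.py
```

```text
t: 15.5
ee_pos: [589.4, 79.6, 47.0]
orientation: [2.356, 2.077, 0.001]
ft_force: [0.4, -1.2, 3.4]
width: 0.3
grasp_force: 1.4
t: 15.9
ee_pos: [588.8, 80.1, 43.2]
orientation: [-2.356, -2.076, 0.001]
ft_force: [-0.4, -0.3, 0.2]
width: 0.3
grasp_force: 0.0
t: 16.3
ee_pos: [588.8, 80.0, 40.4]
orientation: [-2.356, -2.077, 0.001]
ft_force: [-0.1, 0.0, -0.7]
width: 0.6
grasp_force: 0.0
t 16.3 tips rack [-11.1  58.7  21.4] F [-0.1  0.  -0.7] w 0.6 g 0.0 turn [-0.001  0.     0.   ]
```

```bash
python3 -m inch '[[[0,0,1,0,0,0,0],[0,0,2,0,0,0,0],[0,0,2,0,0,0,0]]]'; python3 go.py; python3 -m inch '[[[0,0,-20,0,0,0,0],[0,0,-60,0,0,0,0],[0,0,-110,0,0,0,0],[0,0,-160,0,0,0,0],[0,-50,-180,0,0,0,0],[0,-100,-180,0,0,0,0],[0,-150,-180,0,0,0,0],[0,-180,-180,0,0,0,0],[0,-180,-180,0,0,0,0]]]'
python3 - <<'E'
from workcell import optics
import cv2
import numpy as np
a=optics.get_image('top')['frame'][100:275,190:390,::-1]; b=optics.get_image('side')['frame'][120:295,150:350,::-1]
cv2.imwrite('pics/g5.png',np.hstack([cv2.resize(a,(400,350),interpolation=2),cv2.resize(b,(400,350),interpolation=2)]))
E
```

```text
t: 16.6
ee_pos: [589.2, 80.0, 39.7]
orientation: [-2.357, -2.077, -0.0]
ft_force: [-4.3, -0.2, 11.3]
width: 0.2
grasp_force: 5.1
t 16.6 tips rack [-10.8  58.8  20.7] F [-4.3 -0.2 11.3] w 0.2 g 5.102233733050525 turn [ 0. -0.  0.]
t: 17.5
ee_pos: [406.0, 102.4, 218.4]
orientation: [-2.354, -2.078, 0.004]
ft_force: [0.5, 0.7, -0.3]
width: 0.4
grasp_force: 0.0
```

View pics/g5.png

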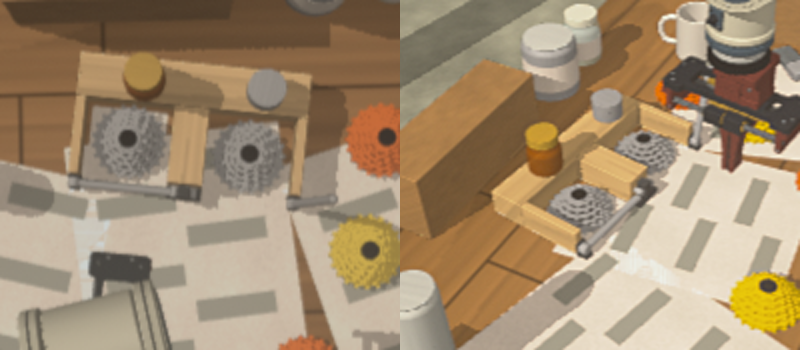

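The left bar lies level across the mouth with its tip in the catch (top view, (75,181) to (190,193)). It bottomed at 20.7 mm under 11 N. The right bar is still open. One last numeric check of the cassette's depth before I hand in.

Run:
```python
from workcell import optics,ctrl
from h import *
T=optics.get_image('top');S=optics.get_image('side')
a=-0.126;O=np.array([592.5,20.3,0]);X=np.array([np.cos(a),np.sin(a),0]);Y=np.array([-X[1],X[0],0])
def dark(i,u,v):
    g=cv2.cvtColor(i['frame'],cv2.COLOR_RGB2GRAY);u,v=int(u),int(v);w=g[v-6:v+7,u-6:u+7].astype(float)
    m=np.clip(w.min()+35-w,0,None);yy,xx=np.mgrid[v-6:v+7,u-6:u+7];return (m*xx).sum()/m.sum(),(m*yy).sum()/m.sum()
for n,t,s in(('loose',(254,169),(239.5,222)),('stored',(315,176.5),(271.5,188.5))):
    a_,b_=dark(T,*t),dark(S,*s);p,e=tri(T,a_,S,b_);q=plane(T,*a_,38);print(n,a_,b_,p.round(1),round(e,1),[round(float((r-O)@A),1) for r in(p,q) for A in(X,Y)])
```

```text
loose (np.float64(253.51497769279797), np.float64(168.7265774378585)) (np.float64(238.96724137931034), np.float64(217.00862068965517)) [660.   96.5  36.1] 0.3 [57.3, 84.1, 57.2, 84.0]
stored (np.float64(314.42059008160703), np.float64(176.31073446327684)) (np.float64(271.3937153419593), np.float64(188.70425138632163)) [634.5 -68.4  37.5] 0.3 [52.8, -82.7, 52.8, -82.6]
```

```bash
python3 -c "
from workcell import ctrl
print(ctrl.close_job())"
```

```text
the job is handed in; nothing more can be done
None
```

I slid the loose cassette fully home into the free left bay without lifting it, and pressed the left bar down until it snapped past its roller into the catch. The right bay's cassette stayed put with its bar open, nothing else around the rack was disturbed, and I handed the job in at about 18 s.

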